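# Raise the counterweighted gate and slide the tub into its bay

### The job

Push the counterweighted gate arm up with the fingers, past its balance point, so that it stays raised by itself, and take the hand away from it. Then push the low white tub along the table through the open gateway into the bay until it sits squared up, flat against the back stop; do not lift or tip the tub. Leave the gate up and do not disturb the loose things standing round about.

Things in the scene. Friction and masses are not known exactly. Their poses are not given: they have to be found in the camera images.
- bay: Steel tub bay fixed to the table, open towards the robot. Origin on the table (z=0) in the gate plane, mid-lane; x runs along the lane into the bay, y left, z up. Side rails 45 mm high, 212 mm apart inside, from x=40 to 150 mm; their front ends flare out to 275 mm apart at x=2 mm. Back stop: plate 222 mm wide, 62 mm high, front face at x=150 mm. Rest post 50 mm high at x=0, y=148 mm.
- gate (a joint): Gate arm hinge, rad: 0 = down, level across the bay's mouth (the start); 1.70 = raised, on its stop. As it grows, the free end (at +y of the bay when down) swings up and over towards -y. Its weight pulls it shut below about 0.62 rad and open beyond: once past, it swings on by itself, slowly (damped), and stays at 1.70. About 1.5 N upward at the handle lifts it.
- gate_hinge (a point): A point on the gate's hinge axis, which is the bay's x direction: at x=0, y=-160, z=75 mm in the bay's frame, between two grey cheeks (post 90 mm high, 40 mm along x, 30 mm along y). A dark counterweight drum, 56 mm across and long, sits above the hinge on the arm.
- gate_handle (a point): Middle of the handle, the bare round steel rod at the arm's free end, 16 mm thick, 78 mm long, 352 mm from the hinge axis. With the arm down it is 75 mm above the table at y=192 mm of the bay, with nothing under it. The rest of the arm is a flat aluminium bar, 12 mm thick, 32 mm high, its underside 50 mm above the table when down: too low for the tub.
- tub: Low white open plastic tub, loose, 124 mm along its x, 194 mm along its y, 58 mm high, 0.2 to 0.42 kg, walls sloping in to a base of about 102 x 165 mm. Origin: centre of its underside. It starts in front of the gate, long side across the lane, turned up to 0.2 rad and up to 30 mm off the lane's middle; its x axis points roughly into the bay.
- bay_seat (a point): Where the tub's origin is when its long side lies flat against the back stop in the middle of the bay: on the table at x = 88 mm, y = 0 of the bay's frame.
- dredger: Bystander: grey metal sugar dredger, 72 mm across, 108 mm high, loose, left of the bay. Origin at the centre of its underside.
- mill: Bystander: black and white pepper mill, 54 mm across, 140 mm high, loose, left of the bay. Origin at the centre of its underside.
- cutter: Bystander: round steel pastry cutter, 72 mm across, 43 mm high, loose, left of the bay, apart from the three at the back. Origin at the centre of its underside.
- timer: Bystander: white kitchen timer with a red dial, 60 x 64 x 66 mm, loose, right of the bay, not the one at the back. Origin at the centre of its underside.
- dish: Bystander: round steel dish, 131 mm across, 42 mm high, loose, right of the bay. Origin at the centre of its underside.
- nozzle: Bystander: conical steel piping nozzle, 25 mm across, 40 mm high, loose, right of the bay. Origin at the centre of its underside.

How it is judged:
On the way, in this order (a step that is already met when the one before it is completed fails the run):
1. the gate arm stands raised by itself, untouched, with the tub still outside the bay (value of joint gate above 1.5 rad and contact force between each of the arm, the fingers and gate below 0.1 N and x of tub in the frame of bay below -0.03 m), for 0.3 s.
2. the tub is against the back stop (x of tub in the frame of bay_seat above -0.012 m and value of joint gate above 1.5 rad), for 0.1 s.
At the end, for the whole second after the job is handed in: The gate arm stays raised by itself (joint above 1.5 rad); the tub stands flat on the table in the bay, between the rails, its origin within 12 mm of touching the back stop along the lane and within 30 mm of the middle, squared up within 0.1 rad, at rest (all of step 2 and x of tub in the frame of bay_seat below 0.015 m and y of tub in the frame of bay_seat between -0.03 and 0.03 m and angle between the x axis of tub and the x axis of bay, either way round below 0.1 rad and angle between tub's own z axis and vertical below 0.05 rad and height (world z) of tub below 0.006 m and linear speed of tub below 0.02 m/s).
It fails at once if the tub is lifted or tipped (height (world z) of tub above 0.015 m or angle between tub's own z axis and vertical above 0.2 rad).
It fails at once if a bystander is moved more than 2 cm (distance of any of dredger, mill, cutter, timer, dish, nozzle from where it was at the start of the episode above 0.02 m).
It also fails if it takes over 61 s, if anything falls off the work surface, if the arm or the gripper's body presses on something with over 40 N, if the wrist force passes 120 N, or if a joint passes its speed limit or range.

### The arm

A 7-joint arm with a two-finger parallel gripper is mounted at the origin on a cart in front of the work surface, level with it; the furniture and walls round the work are solid. World frame = base frame: x ahead of the robot, y to its left, z up, the work surface at z = 0. Lengths are in m, angles in rad, forces in N, time in s.
With the tool pointing down it reaches from about 0.425 to 0.875 m from the base axis. Payload 4.7 kg.
Tool frame: the origin (TCP) lies at the very end of the fingers, on their centre line; the grasp point (between the pads) lies 19 mm behind it; z points along the fingers, y is the line along which they close (so a half turn about z gives the same grasp; the last joint's range is limited). The gripper opens to 85 mm and grips with 20 to 120 N. Pads are 22 mm wide; open, the fingers measure 114 mm over their backs; the gripper's body (76 mm by 85 mm) begins 54 mm behind the grasp point. The pads swing forward as they close: fully open they stand 13 mm farther back than shut.
Start: joints at [-1.282, 0.321, -0.07, 1.45, 0.023, 1.371, -0.057], TCP at [0.176, 0.626, 0.231] pointing down, gripper open.
Joint ranges: [-2.86, 2.86], [-0.3, 2.09], [-1.38, 1.24], [0.06, 2.45], [-1.56, 4.7], [0.09, 2.05], [-2.69, 2.69]. Speed limits (rad/s): [2.57, 2.57, 3.14, 3.14, 3.14, 3.14, 3.14].

### API

Orientations are given as a unit quaternion [x, y, z, w].
In Python, from bench import monitor, cams, order gives the robot as it stands.
- The arm moves only by the tool move_arm, never from a script. Its argument "motion" is a list of rows, each an object of numbers: "dx", "dy", "dz": the shift along the tool's x, y, z in mm; "wx", "wy", "wz": the turn, a rotation vector about the tool's x, y, z in degrees. In form: [{"dx": .., "dy": .., "dz": .., "wx": .., "wy": .., "wz": ..}, ...]. A call has 1 to 20 rows; each row is the pose to reach, as a shift and turn from the pose commanded when the call began, along the tool's axes at that moment; what a row does not reach only later rows make up. A row lasts 1/10 s, in which the tool goes at most 50 mm and 8.59 degrees, less where a joint would pass 70% of its speed; a pose out of reach is approached as far as the arm can. A call with a gripper value outside its range is refused whole. "gripper" is the closure, from 0 (fully open) to 1 (shut), set as the call begins (left out, the last holds). The fingers move at their own pace and stop on an object; the grip force is fixed at half the most. Time passes only in rows, so rows that repeat a pose let the fingers close. It gives the time, the measured TCP pose, the force, the opening and the grip force at its end, in the units of the state.
- monitor.get_state(): the state, without advancing time (a new reading comes with each control period).
- cams.snapshot(name): name is "scene" or "side" or "wrist"; returns (picture, depth): 384x512x3 uint8, red, green, blue; 384x512 float32, m along the optical axis (not along the pixel's ray), 0 where there is no reading.
- cams.get_calibration(name): a dict with "fx", "fy", "cx", "cy" (pixels), "pose" (4x4, takes a point from camera to world coordinates). Camera axes: x right, y down, z forward; pixel columns grow to the right and rows downward; lengths in m; the calibration is good to about 2 mm. A picture is of the moment at which its call begins: read the wrist's pose just before it. get_calibration takes no time and is no camera call; for the wrist camera it gives the pose at the moment of the call.
- order.sign_off(): hands the job in; it is judged then, once.
The state is a dict: "time": time; "q": joint angles; "qd": joint speeds; "joint_efforts": joint torques, N m; "tcp_pos": TCP position; "tool_rot": TCP orientation; "force": force on the tool from outside, world axes, zero at the start; "moment": the same for the moment, N m; "opening": opening from 0.0 (shut) to 1.0 (fully open); "grasp_force": force on a finger pad.
Only numpy, scipy, OpenCV 4.12 (cv2) and the standard library are available. Lean on these libraries where they do the work, as an engineer would, in place of code of your own. Each camera call takes 0.05 s, during which the arm holds its last target. There are 200 camera calls.

## Working session

There is one attempt and no reset: what is moved stays moved. The work goes in short steps, Python scripts to look and compute and a tool call to move; the robot and the scene stay as the last step left them, time stands still between calls to the robot, and variables do not carry over. Pictures are saved under pics/ and viewed, at most 10 in all, crops included, and the job is handed in when it is done.

Besides the shell and the picture viewer there is one more tool, called by a JSON object that holds its "fn" and its "kwargs". move_arm: Moves the arm, as the interface text tells. Its arguments: {"type":"object","properties":{"motion":{"type":"array","items":{"type":"object","properties":{"dx":{"type":"number"},"dy":{"type":"number"},"dz":{"type":"number"},"wx":{"type":"number"},"wy":{"type":"number"},"wz":{"type":"number"}}}},"gripper":{"type":"number"}},"required":["motion"]}

```bash
mkdir -p pics; cat > h.py <<'E'
import numpy as np,cv2
from bench import monitor,cams,order
def cloud(n):
    im,d=cams.snapshot(n);c=cams.get_calibration(n)
    v,u=np.mgrid[:384,:512]
    P=np.stack([(u-c['cx'])/c['fx']*d,(v-c['cy'])/c['fy']*d,d],-1)@c['pose'][:3,:3].T+c['pose'][:3,3]
    P[d==0]=np.nan
    return im,P
E
python3 - <<'E'
from h import *
s=monitor.get_state();print(s)
for n in ['scene','side']:
    im,P=cloud(n);np.savez(n+'.npz',im=im,P=P);cv2.imwrite(f'pics/{n}0.png',im[...,::-1])
    c=cams.get_calibration(n);print(n,c['pose'].round(3).tolist(),c['fx'])
E
```

```text
{'time': 0.0, 'q': array([-1.28191022,  0.32184301, -0.07009274,  1.45168378,  0.02261574,
        1.3707847 , -0.05691171]), 'qd': array([-1.28670068e-03,  8.69566433e-05, -1.38203096e-03, -3.19470178e-04,
       -6.57209863e-04,  2.37348736e-04, -4.04528526e-04]), 'joint_efforts': array([ 4.23567553e-04, -4.93580854e+01, -3.81860062e-01, -3.14326286e+01,
        1.30736735e-02,  1.17635532e-02,  1.68406068e-06]), 'tcp_pos': array([0.17627357, 0.62508288, 0.23020616]), 'tool_rot': array([ 1.36946377e-01,  9.90577991e-01, -9.62699842e-04, -7.71326137e-05]), 'force': array([-0.20761513, -0.02746701, -0.61125185]), 'moment': array([ 0.00494383, -0.02450237,  0.02228062]), 'grasp_force': 0.0, 'opening': 0.998023519589599}
scene [[-0.705, -0.347, 0.619, -0.459], [-0.709, 0.363, -0.605, 0.983], [-0.015, -0.865, -0.501, 0.895], [0.0, 0.0, 0.0, 1.0]] 412.7122538923922
side [[0.975, -0.121, 0.188, 0.32], [-0.224, -0.527, 0.82, -1.071], [-0.001, -0.841, -0.541, 0.803], [0.0, 0.0, 0.0, 1.0]] 434.58321822525653
```

View pics/scene0.png

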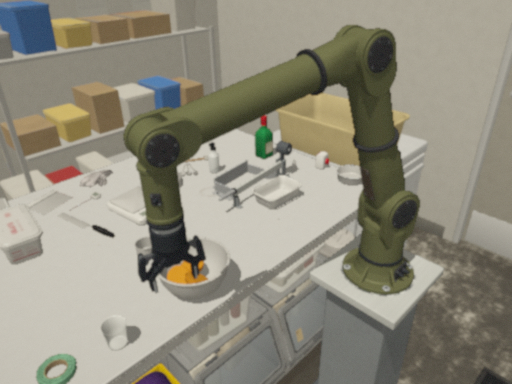

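View pics/side0.png

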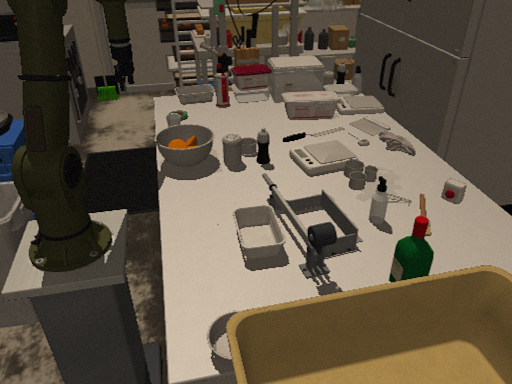

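The scene shows the tub at about (277,190) with the gate behind it. In the side view the tub is at (260,232), the handle at (268,180), the drum at (320,235) and the back stop at (345,220). Next I'll make a top-down map.

```bash
python3 - <<'E'
from h import *
A=[]
for n in ['side','scene']:
    f=np.load(n+'.npz');im,P=f['im'],f['P']
    # area x .35..1.0, y -.45...35 ; 1px=1mm ; image up=x, left=y
    img=np.full((650,800,3),60,np.uint8)
    Q=P.reshape(-1,3);C=im.reshape(-1,3)
    o=np.argsort(np.nan_to_num(Q[:,2]));Q=Q[o];C=C[o]
    m=(Q[:,0]>.35)&(Q[:,0]<1)&(Q[:,1]>-.5)&(Q[:,1]<.3)&(Q[:,2]<.2)
    for q,c in zip(Q[m],C[m]):
        r,k=int((1-q[0])*1000),int((.3-q[1])*1000)
        col=c[::-1].astype(float)
        z=q[2]
        if z>.012: 
            col=cv2.applyColorMap(np.uint8([[min(255,z*2000)]]),cv2.COLORMAP_JET)[0,0]*.7+col*.3
        cv2.circle(img,(k,r),2,tuple(map(float,col)),-1)
    A.append(cv2.resize(img,(700,569))); cv2.imwrite(f'pics/top_{n}.png',A[-1])
E
```

```text
(no output)
```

View pics/top_side.png

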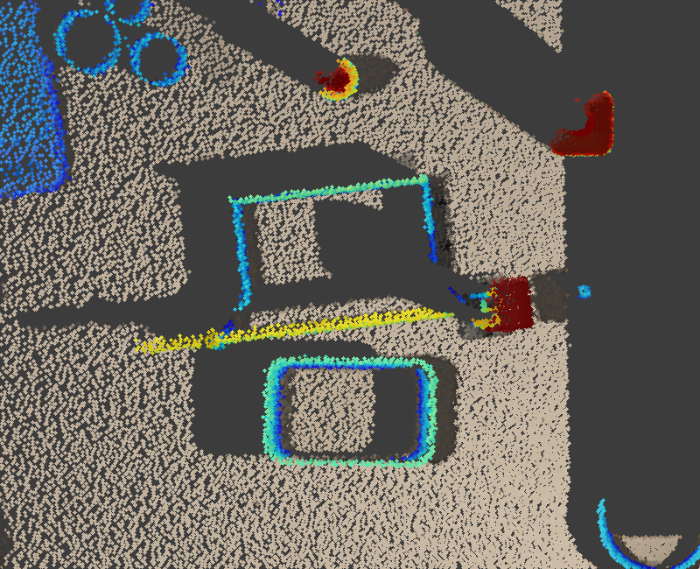

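The map is clear: back stop from (230,200) to (428,180), rails, arm (yellow), drum at (510,305), tub at (350,412), nozzle at (584,291). Now I'll fit these.

```bash
python3 - <<'E'
from h import *
f=np.load('side.npz');P=f['P'].reshape(-1,3);im=f['im'].reshape(-1,3)
X,Y,Z=P.T
def px(k0,k1,r0,r1):
    k=(.3-Y)*875;r=(1-X)*875
    return (k>k0)&(k<k1)&(r>r0)&(r<r1)
def line(m):
    vx,vy,x,y=cv2.fitLine(P[m][:,:2].astype(np.float32),cv2.DIST_HUBER,0,.01,.01).ravel();return (vx,vy,x,y)
b=px(225,440,170,210)&(Z>.052)&(Z<.07);l=line(b);print('stop',b.sum(),l,'ends',P[b][:,1].min(),P[b][:,1].max(),np.median(Z[b]))
g=px(220,440,305,350)&(Z>.055)&(Z<.1);l2=line(g);print('gate',l2,Z[g].min(),Z[g].max())
h=px(130,200,320,360)&(Z>.06);print('handle',h.sum(),P[h].mean(0),P[h].min(0),P[h].max(0))
d=px(490,535,270,335)&(Z>.1);print('drum',P[d].mean(0),P[d].min(0),P[d].max(0))
for n,box in [('Lrail',(230,252,215,310)),('Rrail',(422,440,190,262))]:
    m=px(*box)&(Z>.035)&(Z<.055);print(n,line(m),m.sum())
t=px(255,445,345,475)&(Z>.045)&(Z<.07)
r=cv2.minAreaRect((P[t][:,:2]*1000).astype(np.float32));print('tub',r,np.median(Z[t]))
t=px(280,420,375,450)&(Z<.012);print('inner floor',P[t].mean(0))
f=np.load('scene.npz');im2,P2=f['im'],f['P'].reshape(-1,3)
m=(abs(P2[:,0]-.72)<.45)&(P2[:,1]<-.28)&(P2[:,1]>-.6)&(P2[:,2]>.02)&(P2[:,2]<.15)
print('right side pts')
k=np.zeros((450,400),np.uint8)
for q in P2[m]:
    rr,cc=int((1.1-q[0])*500),int((-.25-q[1])*500)
    if 0<=rr<450 and 0<=cc<400:k[rr,cc]=255
k=cv2.dilate(k,np.ones((5,5)))
n,L,S,C=cv2.connectedComponentsWithStats(k)
for i in range(1,n):
    if S[i][4]>40:print('x',1.1-C[i][1]/500,'y',-.25-C[i][0]/500,'size',S[i][2]*2,S[i][3]*2)
# left
P=np.load('side.npz')['P'].reshape(-1,3)
m=(P[:,1]>.1)&(P[:,1]<.75)&(P[:,0]>.35)&(P[:,0]<1.1)&(P[:,2]>.02)&(P[:,2]<.2)
k=np.zeros((400,400),np.uint8);
for q in P[m]:
    k[int((1.1-q[0])*500),int((.75-q[1])*500)]=255
k=cv2.dilate(k,np.ones((5,5)))
n,L,S,C=cv2.connectedComponentsWithStats(k)
print('left')
for i in range(1,n):
    if S[i][4]>40:print('x',1.1-C[i][1]/500,'y',.75-C[i][0]/500,'size',S[i][2]*2,S[i][3]*2)
E
```

```text
stop 182 (np.float32(0.11450685), np.float32(-0.99342245), np.float32(0.77983314), np.float32(-0.059446383)) ends -0.1871214887036401 0.037543862490405644 0.05916963761041555
gate (np.float32(0.116409846), np.float32(-0.99320126), np.float32(0.6245334), np.float32(-0.07347099)) 0.05502933445273439 0.08493297464914784
handle 62 [0.60571787 0.10599598 0.07993477] [0.59664516 0.0720867  0.07077405] [0.61606365 0.14405949 0.08463109]
drum [ 0.64817793 -0.28990969  0.14634492] [ 0.62142934 -0.30828523  0.10685046] [ 0.68247666 -0.26008477  0.16548245]
Lrail (np.float32(0.9937956), np.float32(0.11122186), np.float32(0.682839), np.float32(0.021114888)) 94
Rrail (np.float32(0.993263), np.float32(0.1158819), np.float32(0.7558727), np.float32(-0.18982235)) 56
tub ((530.385986328125, -99.66172790527344), (197.80023193359375, 124.08385467529297), 89.00241088867188) 0.055531271444566044
inner floor [ 0.52825004 -0.08492865  0.00267169]
right side pts
x 0.6765109170305678 y -0.5317450873362446 size 42 512
x 0.8481350427350428 y -0.33963760683760685 size 86 88
x 0.665 y -0.3587619047619047 size 24 28
x 0.6263440860215055 y -0.2865161290322581 size 24 18
x 0.5738549783549785 y -0.4541839826839827 size 74 70
x 0.42085393258426973 y -0.4392078651685393 size 150 138
left
x 0.9721008280565028 y 0.7168947881149538 size 80 266
x 0.8915298287064384 y 0.2981609990718083 size 336 266
x 0.8245509838998213 y 0.5189982110912343 size 44 110
x 0.652546511627907 y 0.36159302325581394 size 52 56
x 0.6223155339805826 y 0.49545631067961166 size 48 68
x 0.6134472361809046 y 0.44381909547738696 size 40 70
x 0.6066049822064058 y 0.12383629893238435 size 54 28
x 0.5375061511423551 y 0.38584358523725837 size 78 80
x 0.40945257315842587 y 0.4564006054490414 size 242 138
x 0.3604135338345865 y 0.7219097744360903 size 60 26
```

{"fn": "move_arm", "kwargs": {"motion": [{"dz":-40},{"dx":-456,"dy":-435,"dz":-40,"wz":-22.3},{"dx":-456,"dy":-435,"dz":-40,"wz":-22.3},{"dx":-456,"dy":-435,"dz":-40,"wz":-22.3},{"dx":-456,"dy":-435,"dz":-40,"wz":-22.3},{"dx":-456,"dy":-435,"dz":-40,"wz":-22.3},{"dx":-456,"dy":-435,"dz":-40,"wz":-22.3},{"dx":-456,"dy":-435,"dz":-40,"wz":-22.3},{"dx":-456,"dy":-435,"dz":-40,"wz":-22.3},{"dx":-456,"dy":-435,"dz":-40,"wz":-22.3},{"dx":-456,"dy":-435,"dz":-40,"wz":-22.3},{"dx":-456,"dy":-435,"dz":-40,"wz":-22.3},{"dx":-456,"dy":-435,"dz":-40,"wz":-22.3},{"dx":-456,"dy":-435,"dz":-40,"wz":-22.3},{"dx":-456,"dy":-435,"dz":-40,"wz":-22.3},{"dx":-456,"dy":-435,"dz":-40,"wz":-22.3},{"dx":-456,"dy":-435,"dz":-40,"wz":-22.3},{"dx":-456,"dy":-435,"dz":-40,"wz":-22.3}], "gripper": 1}}

```text
schema error: expected keys dx, dy, dz, wx, wy, wz
```

{"fn": "move_arm", "kwargs": {"motion": [{"dx":0,"dy":0,"dz":-40,"wx":0,"wy":0,"wz":0},{"dx":-456,"dy":-435,"dz":-40,"wx":0,"wy":0,"wz":-22.3},{"dx":-456,"dy":-435,"dz":-40,"wx":0,"wy":0,"wz":-22.3},{"dx":-456,"dy":-435,"dz":-40,"wx":0,"wy":0,"wz":-22.3},{"dx":-456,"dy":-435,"dz":-40,"wx":0,"wy":0,"wz":-22.3},{"dx":-456,"dy":-435,"dz":-40,"wx":0,"wy":0,"wz":-22.3},{"dx":-456,"dy":-435,"dz":-40,"wx":0,"wy":0,"wz":-22.3},{"dx":-456,"dy":-435,"dz":-40,"wx":0,"wy":0,"wz":-22.3},{"dx":-456,"dy":-435,"dz":-40,"wx":0,"wy":0,"wz":-22.3},{"dx":-456,"dy":-435,"dz":-40,"wx":0,"wy":0,"wz":-22.3},{"dx":-456,"dy":-435,"dz":-40,"wx":0,"wy":0,"wz":-22.3},{"dx":-456,"dy":-435,"dz":-40,"wx":0,"wy":0,"wz":-22.3},{"dx":-456,"dy":-435,"dz":-40,"wx":0,"wy":0,"wz":-22.3},{"dx":-456,"dy":-435,"dz":-40,"wx":0,"wy":0,"wz":-22.3},{"dx":-456,"dy":-435,"dz":-40,"wx":0,"wy":0,"wz":-22.3},{"dx":-456,"dy":-435,"dz":-40,"wx":0,"wy":0,"wz":-22.3},{"dx":-456,"dy":-435,"dz":-40,"wx":0,"wy":0,"wz":-22.3},{"dx":-456,"dy":-435,"dz":-40,"wx":0,"wy":0,"wz":-22.3}], "gripper": 1}}

```text
time: 1.9
tcp_pos: [0.4967, 0.0848, 0.2711]
tool_rot: [-0.059, 0.998, 0.0, -0.0]
force: [-0.1, 0.4, 0.5]
opening: -0.001
grasp_force: 0.0
```

{"fn": "move_arm", "kwargs": {"motion": [{"dx":0,"dy":0,"dz":0,"wx":0,"wy":-8,"wz":0},{"dx":0,"dy":0,"dz":0,"wx":0,"wy":-16,"wz":0},{"dx":0,"dy":0,"dz":0,"wx":0,"wy":-24,"wz":0},{"dx":0,"dy":0,"dz":0,"wx":0,"wy":-32,"wz":0},{"dx":0,"dy":0,"dz":0,"wx":0,"wy":-40,"wz":0},{"dx":0,"dy":0,"dz":0,"wx":0,"wy":-48,"wz":0},{"dx":0,"dy":0,"dz":0,"wx":0,"wy":-55,"wz":0},{"dx":0,"dy":0,"dz":0,"wx":0,"wy":-55,"wz":0},{"dx":0,"dy":0,"dz":0,"wx":0,"wy":-55,"wz":0},{"dx":0,"dy":0,"dz":0,"wx":0,"wy":-55,"wz":0}]}}

```text
time: 2.9
tcp_pos: [0.5137, 0.096, 0.1982]
tool_rot: [-0.058, 0.962, 0.013, 0.267]
force: [-0.4, 0.3, 1.1]
opening: -0.001
grasp_force: 0.0
```

```bash
python3 - <<'E'
from h import *
s=monitor.get_state();print(s['q'].round(3),s['tcp_pos'],s['tool_rot'])
E
```

```text
[ 1.000e-03 -3.010e-01 -2.590e-01  2.244e+00  1.000e-02  6.540e-01
  1.417e+00] [0.51368011 0.09599821 0.19819257] [-0.05768174  0.96189299  0.01276358  0.26696775]
```

{"fn": "move_arm", "kwargs": {"motion": [{"dx":0,"dy":0,"dz":0,"wx":0,"wy":5,"wz":0},{"dx":0,"dy":0,"dz":0,"wx":0,"wy":10,"wz":0},{"dx":0,"dy":0,"dz":0,"wx":0,"wy":10,"wz":0}]}}

```text
time: 3.2
tcp_pos: [0.514, 0.0986, 0.1971]
tool_rot: [-0.062, 0.982, 0.003, 0.181]
force: [0.3, 0.4, 0.9]
opening: -0.0
grasp_force: 0.0
```

```bash
cat >> h.py <<'E'
from scipy.spatial.transform import Rotation as R
a=.115;e=np.array([np.cos(a),np.sin(a),0]);n=np.array([-np.sin(a),np.cos(a),0]);O=.613*e-.1664*n
def plan(b,T,yaw=0):
    "bay-frame mm point, tilt deg -> row from current pose"
    s=monitor.get_state();p=O+e*b[0]/1e3+n*b[1]/1e3+[0,0,b[2]/1e3]
    C=R.from_matrix(np.c_[-e,n,[0,0,-1]])
    G=R.from_euler('z',yaw,degrees=True)*C*R.from_euler('y',-T,degrees=True)
    c=R.from_quat(s['tool_rot']);d=c.inv().apply(p-s['tcp_pos'])*1e3
    t=s['tcp_pos']-O
    print('now bay',(np.array([t@e,t@n,t[2]])*1e3).round(1),'q',s['q'].round(2))
    print('d',d.round(1),'w',np.degrees((c.inv()*G).as_rotvec()).round(1))
E
python3 -c "
from h import *
plan((-90,190,200),32)"
```

```text
now bay [-91.1 205.3 197.1] q [ 0.05 -0.18 -0.3   2.1   0.02  0.86  1.43]
d [ -1.9 -15.4  -2.1] w [ -0.7 -11.2   0.8]
```

```bash
python3 -c "
from h import *
plan((-75,190,40),25)"
```

```text
now bay [-91.1 205.3 197.1] q [ 0.05 -0.18 -0.3   2.1   0.02  0.86  1.43]
d [ 40.9 -12.7 152.8] w [-0.7 -4.2  0.8]
```

{"fn": "move_arm", "kwargs": {"motion": [{"dx":10,"dy":-3,"dz":38,"wx":-0.7,"wy":-4.2,"wz":0.8},{"dx":20,"dy":-6,"dz":76,"wx":-0.7,"wy":-4.2,"wz":0.8},{"dx":30,"dy":-9,"dz":114,"wx":-0.7,"wy":-4.2,"wz":0.8},{"dx":41,"dy":-13,"dz":153,"wx":-0.7,"wy":-4.2,"wz":0.8},{"dx":41,"dy":-13,"dz":153,"wx":-0.7,"wy":-4.2,"wz":0.8},{"dx":41,"dy":-13,"dz":153,"wx":-0.7,"wy":-4.2,"wz":0.8},{"dx":41,"dy":-13,"dz":153,"wx":-0.7,"wy":-4.2,"wz":0.8}]}}

```text
time: 3.9
tcp_pos: [0.5314, 0.0835, 0.0411]
tool_rot: [-0.055, 0.974, 0.012, 0.218]
force: [-0.1, 0.2, 0.4]
opening: -0.004
grasp_force: 0.0
```

```bash
python3 -c "
from h import *
plan((-6,190,34),32)
im,P=cloud('side');cv2.imwrite('pics/s1.png',cv2.resize(im[130:290,160:400,::-1],None,fx=3,fy=3))"
```

```text
now bay [-75.5 188.4  41.1] q [ 0.07  0.03 -0.32  2.29  0.18  0.39  1.29]
d [-59.9   1.8  36. ] w [-0.1 -6.8 -0.1]
```

View pics/s1.png

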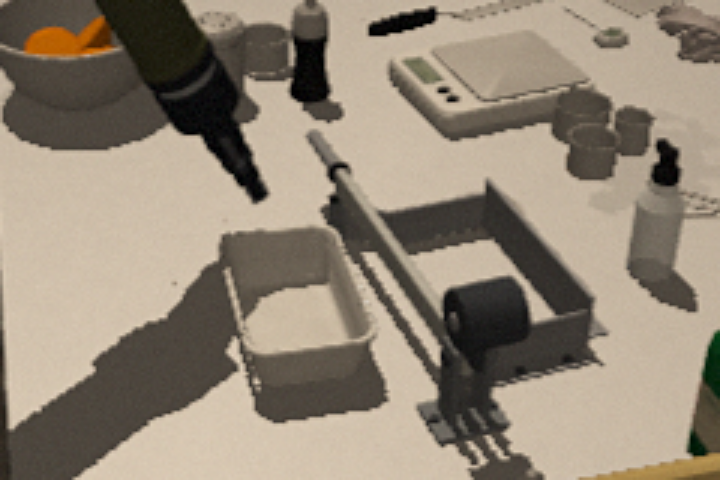

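The fingertips (262,195) are low and just short of the handle rod (325,150). Moving under it.

{"fn": "move_arm", "kwargs": {"motion": [{"dx":-20,"dy":1,"dz":12,"wx":0,"wy":-3.4,"wz":0},{"dx":-40,"dy":2,"dz":24,"wx":0,"wy":-6.8,"wz":0},{"dx":-60,"dy":3,"dz":36,"wx":0,"wy":-6.8,"wz":0},{"dx":-60,"dy":3,"dz":36,"wx":0,"wy":-6.8,"wz":0},{"dx":-60,"dy":3,"dz":36,"wx":0,"wy":-6.8,"wz":0}]}}

```text
time: 4.45
tcp_pos: [0.5997, 0.0939, 0.0331]
tool_rot: [-0.054, 0.96, 0.015, 0.274]
force: [-0.2, 0.2, -0.2]
opening: 0.002
grasp_force: 0.0
```

```bash
python3 -c "
from h import *
plan((-6,190,34),32)
import math
for th in [.15,.3,.45,.6,.75,.85]:
    print(th,end=' ');plan((-4,-160+350*math.cos(th),42+350*math.sin(th)),32)
im,P=cloud('side');cv2.imwrite('pics/s2.png',cv2.resize(im[150:250,200:340,::-1],None,fx=4,fy=4))"
```

```text
now bay [ -6.5 190.8  33.1] q [ 0.    0.15 -0.25  2.24  0.48  0.23  1.01]
d [-0.9 -0.8 -0.5] w [-0.2 -0.1 -0.1]
0.15 now bay [ -6.5 190.8  33.1] q [ 0.    0.15 -0.25  2.24  0.48  0.23  1.01]
d [-34.5  -4.8 -50.6] w [-0.2 -0.1 -0.1]
0.3 now bay [ -6.5 190.8  33.1] q [ 0.    0.15 -0.25  2.24  0.48  0.23  1.01]
d [-61.5 -16.6 -94. ] w [-0.2 -0.1 -0.1]
0.45 now bay [ -6.5 190.8  33.1] q [ 0.    0.15 -0.25  2.24  0.48  0.23  1.01]
d [ -87.3  -35.9 -135.4] w [-0.2 -0.1 -0.1]
0.6 now bay [ -6.5 190.8  33.1] q [ 0.    0.15 -0.25  2.24  0.48  0.23  1.01]
d [-111.4  -62.2 -173.9] w [-0.2 -0.1 -0.1]
0.75 now bay [ -6.5 190.8  33.1] q [ 0.    0.15 -0.25  2.24  0.48  0.23  1.01]
d [-133.1  -95.1 -208.5] w [-0.2 -0.1 -0.1]
0.85 now bay [ -6.5 190.8  33.1] q [ 0.    0.15 -0.25  2.24  0.48  0.23  1.01]
d [-146.  -120.2 -229.2] w [-0.2 -0.1 -0.1]
```

View pics/s2.png

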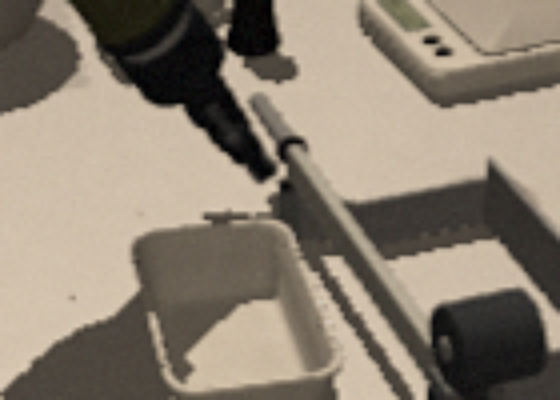

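{"fn": "move_arm", "kwargs": {"motion": [{"dx":-9,"dy":0,"dz":-8,"wx":0,"wy":0,"wz":0},{"dx":-17,"dy":-1,"dz":-22,"wx":0,"wy":0,"wz":0},{"dx":-25,"dy":-3,"dz":-36,"wx":0,"wy":0,"wz":0},{"dx":-34,"dy":-5,"dz":-51,"wx":0,"wy":0,"wz":0},{"dx":-43,"dy":-8,"dz":-65,"wx":0,"wy":0,"wz":0},{"dx":-52,"dy":-12,"dz":-80,"wx":0,"wy":0,"wz":0},{"dx":-61,"dy":-17,"dz":-94,"wx":0,"wy":0,"wz":0},{"dx":-70,"dy":-22,"dz":-108,"wx":0,"wy":0,"wz":0},{"dx":-79,"dy":-29,"dz":-122,"wx":0,"wy":0,"wz":0},{"dx":-87,"dy":-36,"dz":-135,"wx":0,"wy":0,"wz":0},{"dx":-95,"dy":-44,"dz":-148,"wx":0,"wy":0,"wz":0},{"dx":-103,"dy":-53,"dz":-161,"wx":0,"wy":0,"wz":0},{"dx":-111,"dy":-62,"dz":-174,"wx":0,"wy":0,"wz":0}]}}

```text
time: 5.8
tcp_pos: [0.6065, 0.033, 0.2379]
tool_rot: [-0.054, 0.961, 0.015, 0.272]
force: [-3.1, 0.4, -1.0]
opening: -0.002
grasp_force: 1.0
```

```bash
python3 -c "
from h import *
import math
for th in [.6,.75,.85]:
    print(th,end=' ');plan((-4,-160+350*math.cos(th),42+350*math.sin(th)),32)
im,P=cloud('side');cv2.imwrite('pics/s3.png',cv2.resize(im[50:270,180:400,::-1],None,fx=2.5,fy=2.5))"
```

```text
0.6 now bay [ -6.7 129.6 237.9] q [ 0.18 -0.14 -0.25  2.04 -0.08  0.68  1.66]
d [-3.2 -0.8 -0. ] w [-0.1 -0.4 -0.1]
0.75 now bay [ -6.7 129.6 237.9] q [ 0.18 -0.14 -0.25  2.04 -0.08  0.68  1.66]
d [-24.7 -33.6 -34.8] w [-0.1 -0.4 -0.1]
0.85 now bay [ -6.7 129.6 237.9] q [ 0.18 -0.14 -0.25  2.04 -0.08  0.68  1.66]
d [-37.5 -58.7 -55.5] w [-0.1 -0.4 -0.1]
```

View pics/s3.png

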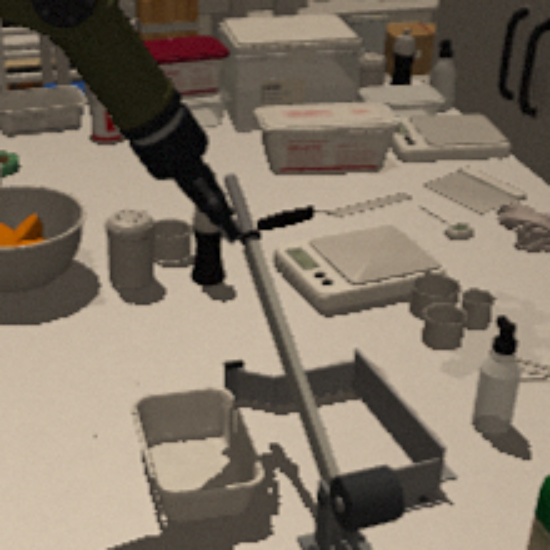

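The gate is riding up on the fingers (contact near (240,225)), to about 0.55 rad. I'll keep going past the balance point.

{"fn": "move_arm", "kwargs": {"motion": [{"dx":-9,"dy":-10,"dz":-11,"wx":0,"wy":0,"wz":0},{"dx":-17,"dy":-21,"dz":-22,"wx":0,"wy":0,"wz":0},{"dx":-25,"dy":-33,"dz":-35,"wx":0,"wy":0,"wz":0},{"dx":-32,"dy":-45,"dz":-45,"wx":0,"wy":0,"wz":0},{"dx":-38,"dy":-58,"dz":-55,"wx":0,"wy":0,"wz":0},{"dx":-43,"dy":-71,"dz":-64,"wx":0,"wy":0,"wz":0},{"dx":-43,"dy":-71,"dz":-64,"wx":0,"wy":0,"wz":0},{"dx":-43,"dy":-71,"dz":-64,"wx":0,"wy":0,"wz":0},{"dx":-43,"dy":-71,"dz":-64,"wx":0,"wy":0,"wz":0}]}}

```text
time: 6.75
tcp_pos: [0.6186, -0.0364, 0.3138]
tool_rot: [-0.054, 0.961, 0.015, 0.272]
force: [-0.6, 0.9, 0.5]
opening: -0.0
grasp_force: 0.0
```

```bash
python3 -c "
from h import *
plan((-160,0,250),5)
im,P=cloud('side');cv2.imwrite('pics/s4.png',cv2.resize(im[50:270,180:400,::-1],None,fx=2.5,fy=2.5))"
```

```text
now bay [ -2.7  59.3 313.8] q [ 0.23 -0.15 -0.14  1.9  -0.16  0.85  1.84]
d [167.3 -59.5 -28.1] w [-0.1 26.7 -0.1]
```

View pics/s4.png

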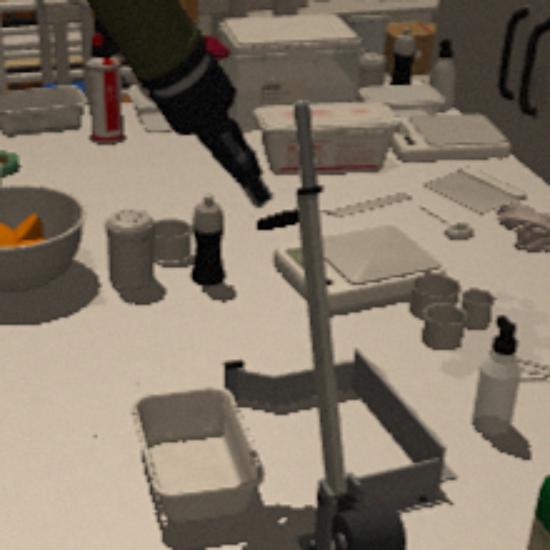

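```bash
python3 -c "
from h import *
plan((-90,50,310),32)
plan((-195,4,200),0)"
```

```text
now bay [ -2.6  59.3 313.7] q [ 0.23 -0.15 -0.14  1.9  -0.16  0.85  1.84]
d [ 76.3  -9.4 -42.7] w [-0.1 -0.4 -0.1]
now bay [ -2.6  59.3 313.7] q [ 0.23 -0.15 -0.14  1.9  -0.16  0.85  1.84]
d [223.4 -55.5  -4. ] w [-0.1 31.6 -0.1]
```

{"fn": "move_arm", "kwargs": {"motion": [{"dx":30,"dy":-4,"dz":-15,"wx":0,"wy":6,"wz":0},{"dx":60,"dy":-10,"dz":-25,"wx":0,"wy":12,"wz":0},{"dx":95,"dy":-20,"dz":-25,"wx":0,"wy":20,"wz":0},{"dx":130,"dy":-30,"dz":-20,"wx":0,"wy":27,"wz":0},{"dx":170,"dy":-40,"dz":-10,"wx":0,"wy":31.6,"wz":0},{"dx":200,"dy":-50,"dz":-5,"wx":0,"wy":31.6,"wz":0},{"dx":223,"dy":-55,"dz":-4,"wx":0,"wy":31.6,"wz":0},{"dx":223,"dy":-55,"dz":-4,"wx":0,"wy":31.6,"wz":0},{"dx":223,"dy":-55,"dz":-4,"wx":0,"wy":31.6,"wz":0}], "gripper": 0}}

```text
time: 7.7
tcp_pos: [0.4352, -0.1132, 0.2011]
tool_rot: [-0.056, 0.998, -0.001, 0.001]
force: [-0.4, -0.6, -0.1]
opening: 1.001
grasp_force: 0.0
```

```bash
python3 -c "
from h import *
plan((-195,4,15),0)
im,P=cloud('side')
b=(P-O);m=(abs(b@e)<.03)&(P[...,2]>.3)&(P[...,2]<.5)&(b@n<-.08)&(b@n>-.35);print('gate high pts',m.sum(),(b@n)[m].mean() if m.any() else 0,P[m][:,2].max() if m.any() else 0)
bx,by=b@e,b@n
t=(bx>-.2)&(bx<-.02)&(abs(by)<.13)&(P[...,2]>.045)&(P[...,2]<.07)
print(t.sum(),cv2.minAreaRect((np.c_[bx[t],by[t]]*1000).astype(np.float32)))
"
```

```text
now bay [-193.7    4.   201.1] q [ 0.29 -0.09 -0.09  1.96 -0.01  1.26  1.89]
d [  1.9   0.2 186.1] w [-0.1  0.2 -0.2]
gate high pts 683 -0.19917568499954652 0.4733892753702683
511 ((-97.78375244140625, 6.815704345703125), (197.70571899414062, 124.83784484863281), 82.6879653930664)
```

Gate is up, on its stop. Lowering behind the tub.

{"fn": "move_arm", "kwargs": {"motion": [{"dx":2,"dy":0,"dz":45,"wx":0,"wy":0,"wz":0},{"dx":2,"dy":0,"dz":90,"wx":0,"wy":0,"wz":0},{"dx":2,"dy":0,"dz":135,"wx":0,"wy":0,"wz":0},{"dx":2,"dy":0,"dz":165,"wx":0,"wy":0,"wz":0},{"dx":2,"dy":0,"dz":184,"wx":0,"wy":0,"wz":0},{"dx":2,"dy":0,"dz":184,"wx":0,"wy":0,"wz":0},{"dx":2,"dy":0,"dz":184,"wx":0,"wy":0,"wz":0}]}}

```text
time: 8.45
tcp_pos: [0.4347, -0.1139, 0.0179]
tool_rot: [-0.056, 0.998, -0.001, 0.002]
force: [-0.1, 0.1, -0.0]
opening: 0.998
grasp_force: 0.0
```

```bash
python3 -c "
from h import *
plan((-80,2,16),0)"
```

```text
now bay [-194.2    3.4   17.9] q [ 0.29  0.13 -0.1   2.15  0.02  0.85  1.87]
d [-114.2   -1.1    2.3] w [-0.1  0.2 -0.1]
```

{"fn": "move_arm", "kwargs": {"motion": [{"dx":-8,"dy":0,"dz":1,"wx":0,"wy":0,"wz":0},{"dx":-15,"dy":0,"dz":1,"wx":0,"wy":0,"wz":0},{"dx":-21,"dy":0,"dz":1,"wx":0,"wy":0,"wz":0},{"dx":-27,"dy":0,"dz":1,"wx":0,"wy":0,"wz":0},{"dx":-33,"dy":0,"dz":1,"wx":0,"wy":0,"wz":0},{"dx":-39,"dy":0,"dz":1,"wx":0,"wy":0,"wz":0},{"dx":-45,"dy":0,"dz":1,"wx":0,"wy":0,"wz":0},{"dx":-51,"dy":0,"dz":1,"wx":0,"wy":0,"wz":0},{"dx":-57,"dy":0,"dz":1,"wx":0,"wy":0,"wz":0},{"dx":-63,"dy":0,"dz":1,"wx":0,"wy":0,"wz":0},{"dx":-69,"dy":0,"dz":1,"wx":0,"wy":0,"wz":0},{"dx":-75,"dy":0,"dz":1,"wx":0,"wy":0,"wz":0},{"dx":-81,"dy":0,"dz":1,"wx":0,"wy":0,"wz":0},{"dx":-87,"dy":0,"dz":1,"wx":0,"wy":0,"wz":0},{"dx":-93,"dy":0,"dz":1,"wx":0,"wy":0,"wz":0},{"dx":-99,"dy":0,"dz":1,"wx":0,"wy":0,"wz":0},{"dx":-104,"dy":0,"dz":1,"wx":0,"wy":0,"wz":0},{"dx":-104,"dy":0,"dz":1,"wx":0,"wy":0,"wz":0}]}}

```text
time: 10.25
tcp_pos: [0.5379, -0.1025, 0.0164]
tool_rot: [-0.056, 0.998, -0.001, 0.002]
force: [0.4, 0.1, 0.8]
opening: 1.004
grasp_force: 0.0
```

```bash
cat >> h.py <<'E'
def tub(lo,hi):
    im,P=cloud('side');b=P-O;bx,by=b@e,b@n
    w=im.min(-1)>0
    t=(bx>lo)&(bx<hi)&(abs(by)<.104)&(P[...,2]>.045)&(P[...,2]<.061)
    print(t.sum(),cv2.minAreaRect((np.c_[bx[t],by[t]]*1000).astype(np.float32)))
    for i,(s,l) in enumerate([(by>.08,'L'),(by<-.08,'R')]):
        if (t&s).any():print(l,(bx[t&s].min()*1e3).round(),(bx[t&s].max()*1e3).round(),(by[t&s].min()*1e3).round(),(by[t&s].max()*1e3).round())
    return im
E
python3 -c "
from h import *
im=tub(-.087,.09)
plan((-80,2,16),0)
cv2.imwrite('pics/s5.png',cv2.resize(im[130:290,200:400,::-1],None,fx=3,fy=3))"
```

```text
350 ((-14.349193572998047, 18.3995361328125), (222.623779296875, 150.42811584472656), 73.45433044433594)
L -24.0 89.0 80.0 104.0
R -68.0 27.0 -87.0 -80.0
now bay [-90.7   2.8  16.4] q [ 0.23  0.31 -0.11  1.93  0.04  0.9   1.79]
d [-10.7  -0.8   0.4] w [-0.1  0.2 -0.2]
```

View pics/s5.png

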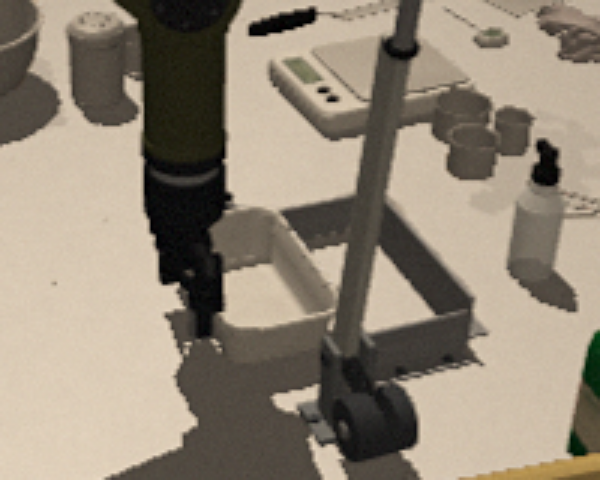

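The tub sits in the mouth between (215,212) and (335,350), with the hand behind it. I need its yaw, so I'll fit the rim edge with the rails kept out.

```bash
cat >> h.py <<'E'
def edge(lo,hi):
    im,P=cloud('side');b=P-O;bx,by,z=b@e*1e3,b@n*1e3,P[...,2]
    t=(bx>lo)&(bx<hi)&(abs(by)<115)&(z>.0505)&(z<.062)
    Y=[];X=[]
    for y in range(-100,105,8):
        s=t&(abs(by-y)<4)
        if s.sum()>1:Y.append(y);X.append(bx[s].max())
    print(np.array(Y),np.round(X))
    p=np.array([Y,X]).T[(np.abs(Y)<np.full(len(Y),75))]
    vx,vy,x0,y0=cv2.fitLine(p.astype(np.float32),cv2.DIST_HUBER,0,.01,.01).ravel()
    print('front x at y0',x0-y0*0 if 0 else y0-vy/vx*x0,'yaw',-np.arctan(vy/vx),'y span',by[t].min(),by[t].max())
E
python3 -c "
from h import *
edge(-75,100)"
```

```text
[-84 -76 -68 -60 -52 -44 -36 -28 -20 -12  -4   4  12  20  28  36  44  52
  60  68  76  84  92 100] [28. 31. 35. 41. 42. 44. 44. 43. 44. 43. 44. 43. 46. 45. 41. 46. 44. 45.
 46. 45. 45. 47. 47. 38.]
front x at y0 43.766678 yaw -0.024086721 y span -85.3034843416479 113.70612981028876
```

Yaw is now −0.02 rad and the front edge is at x=44. Pushing on.

{"fn": "move_arm", "kwargs": {"motion": [{"dx":-6,"dy":0,"dz":0,"wx":0,"wy":0,"wz":0},{"dx":-12,"dy":-1,"dz":0,"wx":0,"wy":0,"wz":0},{"dx":-18,"dy":-1,"dz":0,"wx":0,"wy":0,"wz":0},{"dx":-24,"dy":-2,"dz":0,"wx":0,"wy":0,"wz":0},{"dx":-30,"dy":-2,"dz":0,"wx":0,"wy":0,"wz":0},{"dx":-36,"dy":-3,"dz":0,"wx":0,"wy":0,"wz":0},{"dx":-42,"dy":-3,"dz":0,"wx":0,"wy":0,"wz":0},{"dx":-48,"dy":-4,"dz":0,"wx":0,"wy":0,"wz":0},{"dx":-54,"dy":-4,"dz":0,"wx":0,"wy":0,"wz":0},{"dx":-60,"dy":-4,"dz":0,"wx":0,"wy":0,"wz":0},{"dx":-66,"dy":-5,"dz":0,"wx":0,"wy":0,"wz":0},{"dx":-72,"dy":-5,"dz":0,"wx":0,"wy":0,"wz":0},{"dx":-78,"dy":-5,"dz":0,"wx":0,"wy":0,"wz":0},{"dx":-84,"dy":-5,"dz":0,"wx":0,"wy":0,"wz":0},{"dx":-89,"dy":-5,"dz":0,"wx":0,"wy":0,"wz":0},{"dx":-93,"dy":-5,"dz":0,"wx":0,"wy":0,"wz":0},{"dx":-96,"dy":-5,"dz":0,"wx":0,"wy":0,"wz":0},{"dx":-98,"dy":-5,"dz":0,"wx":0,"wy":0,"wz":0}]}}

```text
time: 12.15
tcp_pos: [0.6347, -0.0967, 0.0164]
tool_rot: [-0.056, 0.998, -0.001, 0.001]
force: [-1.6, 0.5, 0.7]
opening: 1.004
grasp_force: 1.0
```

```bash
python3 -c "
from h import *
edge(20,145)
plan((15,2,16),0);print(monitor.get_state()['force'])"
```

```text
[-92 -84 -76 -68 -60 -52 -44 -36 -28 -20 -12  -4   4  12  20  28  36  92
 100] [123. 132. 140. 141. 141. 140. 140. 140. 142. 142. 141. 140. 142. 138.
 144. 139. 140. 129. 134.]
front x at y0 140.37152 yaw 0.010642813 y span -91.81042975736975 104.89020034776222
now bay [ 6.8 -2.5 16.5] q [ 0.19  0.48 -0.1   1.68  0.06  0.97  1.75]
d [-8.2  4.5  0.5] w [-0.1  0.2 -0.2]
[-1.23282711 -0.2528781   0.03106623]
```

{"fn": "move_arm", "kwargs": {"motion": [{"dx":-2,"dy":0,"dz":0,"wx":0,"wy":0,"wz":0},{"dx":-4,"dy":0,"dz":0,"wx":0,"wy":0,"wz":0},{"dx":-6,"dy":0,"dz":0,"wx":0,"wy":0,"wz":0},{"dx":-8,"dy":0,"dz":0,"wx":0,"wy":0,"wz":0},{"dx":-9,"dy":0,"dz":0,"wx":0,"wy":0,"wz":0},{"dx":-10,"dy":0,"dz":0,"wx":0,"wy":0,"wz":0}]}}

```text
time: 12.8
tcp_pos: [0.6446, -0.0957, 0.0165]
tool_rot: [-0.056, 0.998, -0.001, 0.001]
force: [-1.2, -0.9, 0.2]
opening: 1.001
grasp_force: 1.0
```

Still only friction force, so I'll creep on to contact.

{"fn": "move_arm", "kwargs": {"motion": [{"dx":-1,"dy":0,"dz":0,"wx":0,"wy":0,"wz":0},{"dx":-2,"dy":0,"dz":0,"wx":0,"wy":0,"wz":0},{"dx":-2,"dy":0,"dz":0,"wx":0,"wy":0,"wz":0}]}}

```text
time: 13.1
tcp_pos: [0.6456, -0.0957, 0.0163]
tool_rot: [-0.056, 0.998, -0.001, 0.0]
force: [-5.0, -0.8, 3.2]
opening: 1.0
grasp_force: 2.5
```

Firm contact with the stop. Back off and check.

{"fn": "move_arm", "kwargs": {"motion": [{"dx":8,"dy":0,"dz":0,"wx":0,"wy":0,"wz":0},{"dx":25,"dy":0,"dz":0,"wx":0,"wy":0,"wz":0},{"dx":60,"dy":0,"dz":0,"wx":0,"wy":0,"wz":0},{"dx":100,"dy":0,"dz":-20,"wx":0,"wy":0,"wz":0},{"dx":130,"dy":0,"dz":-60,"wx":0,"wy":0,"wz":0},{"dx":130,"dy":0,"dz":-80,"wx":0,"wy":0,"wz":0},{"dx":130,"dy":0,"dz":-80,"wx":0,"wy":0,"wz":0}]}}

```text
time: 13.8
tcp_pos: [0.5198, -0.1105, 0.1005]
tool_rot: [-0.055, 0.998, -0.002, 0.006]
force: [0.6, 0.2, 0.4]
opening: 1.001
grasp_force: 0.0
```

```bash
python3 -c "
from h import *
edge(15,146)
im,P=cloud('side');b=P-O;bx,by,z=b@e*1e3,b@n*1e3,P[...,2]
t=(bx>0)&(bx<60)&(abs(by)<80)&(z>.0505)&(z<.065)
for y in range(-72,80,16):
    s=t&(abs(by-y)<8);print(y,bx[s].min().round(1),end='; ') if s.any() else 0
cv2.imwrite('pics/s6.png',cv2.resize(im[60:290,200:420,::-1],None,fx=2.5,fy=2.5))"
```

```text
[-92 -84 -76 -68 -60 -52 -44 -36 -28 -20 -12  -4   4  12  20  28  36  44
  52  60  68  76  84  92 100] [135. 145. 144.  34. 145.  36.  34.  36. 146.  34. 146. 145.  36.  33.
  36. 146.  33.  34.  34.  34.  32.  34.  38. 133. 136.]
front x at y0 35.356117 yaw 0.025993956 y span -92.01660496887148 107.35270199286873
-72 29.5; -56 29.5; -40 29.3; -24 29.6; -8 29.0; 8 29.8; 24 28.6; 40 29.6; 56 29.4; 72 29.4;
```

View pics/s6.png

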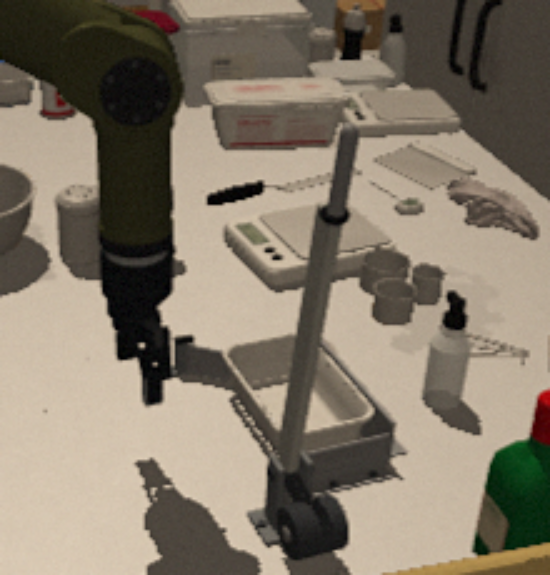

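The tub is squared up in the bay, with its rear edge straight at x≈29 mm, about 6 mm off centre. It sits against the stop, the gate is up and the hand is clear.

```bash
python3 -c "
from h import *
print(order.sign_off())"
```

```text
the job is handed in; nothing more can be done
None
```

I handed the job in: the gate stands raised by itself, the tub is squared up against the back stop about 6 mm off the lane's middle, and the hand is clear. I did not re-measure the bystanders afterwards, and sign-off returned no verdict.

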